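# Third absorber into the beam: three clicks on the filter changer

## Robot

A 6-joint arm with a two-finger parallel gripper is mounted at the origin on the work surface. World frame = base frame: x ahead of the robot, y to its left, z up, the work surface at z = 0. Lengths are in m, angles in rad, forces in N, time in s.
With the tool pointing down it reaches from about 0.325 to 0.9 m from the base axis. Payload 6.1 kg.
Tool frame: the origin (TCP) lies midway between the tips of the shut fingers; the grasp point (between the pads) lies 19 mm behind it (grasp_offset is the distance from the TCP to the grasp point, in m); x points along the fingers, y is the direction in which the jaws open and shut, and the axes are right-handed (so a half turn about x gives the same grasp; the last joint's range is limited). The gripper opens to 85 mm and grips with 20 to 120 N. Pads are 22 mm wide; open, the fingers measure 114 mm over their backs; the gripper's body (76 mm by 85 mm) begins 54 mm behind the grasp point. The pads swing forward as they close: fully open they stand 13 mm farther back than shut.
Start: joints at [-1.306, 0.22, 1.526, -0, 1.395, -0.126], TCP at [0.238, -0.578, 0.231] pointing down, gripper open.
Joint ranges: [-2.98, 2.98], [-0.91, 2.08], [0.09, 2.57], [-1.24, 4.39], [0.2, 2.65], [-2.68, 2.68]. Speed limits (rad/s): [2.57, 2.57, 3.01, 3.14, 3.14, 3.14].

## Interface

Orientations are given as a rotation vector (axis times angle).
In Python, from workcell import get_obs, capture, hand_in, grasp_offset gives the robot as it stands. The module is installed in compiled form; this text tells all that it offers.
- The arm moves only by the shell command python3 -m pendant 'ROWS' [FORCE]. ROWS is JSON, a list of rows, each a list of 5 numbers: the shift along the tool's x, y, z in mm, then the turn about the tool's x in rad, then the closure in counts, from 0 (fully open) to 255 (shut). In form: [[x, y, z, spin, jaw], ...]. A call has 1 to 12 rows; each row shifts and turns the commanded pose from where the row before left it, along the tool's axes as they then stand; what a row does not reach is not made up. A row lasts 1/8 s, in which the tool goes at most 62.5 mm and 10.7 degrees, less where a joint would pass 70% of its speed; a pose out of reach is approached as far as the arm can. A call with a gripper value outside its range is refused whole. The fingers move at their own pace and stop on an object; FORCE is the grip in N (left out, the last holds). Time passes only in rows, so rows that do not move let the fingers close. It gives the time, the measured TCP pose, the force and the opening at its end, in the units of the state.
- get_obs(): the state, without advancing time (a new reading comes with each control period).
- capture(name): name is "scene" or "side" or "wrist"; returns a dict with "frame" (400x640x3 uint8, red, green, blue), "depth" (400x640 float32, m along the optical axis (not along the pixel's ray), 0 where there is no reading), "mtx" (3x3 intrinsics, pixels), "rvec" (rotation vector, rad) and "tvec" (3), from world to camera coordinates, as OpenCV has them. Camera axes: x right, y down, z forward; pixel columns grow to the right and rows downward; lengths in m; the calibration is good to about 2 mm. A picture is of the moment at which its call begins.
- hand_in(): hands the job in, once; it reports no verdict.
The state is a dict: "time": time; "joints": joint angles; "joint_velocities": joint speeds; "joint_efforts": joint torques, N m; "tool_pos": TCP position; "eef_rot": TCP orientation; "wrist_force": force on the tool from outside, world axes, zero at the start; "wrist_torque": the same for the moment, N m; "gripper_width": finger opening in m.
Only numpy, scipy, OpenCV 4.12 (cv2) and the standard library are available. Lean on these libraries where they do the work, as an engineer would, in place of code of your own. Each camera call takes 0.05 s, during which the arm holds its last target.

## Task

Put the third absorber of the filter changer into the beam. Push the upright lever with closed fingertips, never pinching it: first push the filter bar back to its home stop, since nobody knows where it was left, then push it out again and stop at the third click, with the bar seated in that detent, without ever letting it run on towards the fourth. Leave the loose post, screwdriver, hex key and spare holder where they are.

Things in the scene. Friction and masses are not known exactly. Their poses are not given: they have to be found in the camera images.
- changer: Filter changer, fixed to the table. Foot plate 90 mm along its x, y -125 to +205 mm, 10 mm thick, under a brass rail and a grey beam housing. Origin: underside of the plate below the middle of the housing. x is the beam line (tube stubs to x +-66 mm, z 54 mm); y is the way the bar slides: +y out from home, -y back to home; z up. Place and yaw vary.
- filter_bar (a joint): Travel of the filter bar along changer +y, m. 0 = home end stop (open window in the beam). Detents (clicks) at 0 (home), 0.024, 0.048, 0.072 (third), 0.096 (fourth, far stop). Starts at 0.012 to 0.058, in or between detents. Leaving a detent takes about 5 N over the first 4 mm, between detents under 2 N. It snaps in by itself from 2 mm off; elsewhere it stays where left.
- lever (a point): Centre of the lever's black plastic grip, an upright block 30 (changer x) by 16 (y) by 44 mm high, z 62 to 106 mm, on the +y end of the bar: changer x 0, y = 90 mm + travel, z 84 mm. Pushed on its +y face the bar goes home, on its -y face it goes out. At home 54 mm are free between it and the beam housing. The bar is a plate on edge, 8 mm thick, its top edge at z 52 mm.
- housing_top (a point): Middle of the top of the grey beam housing, 60 (changer x) by 56 mm (y), 74 mm above the table, over the changer's origin. A spring plunger screw stands on it here, its pin reaching z 87 mm; the pin rises about 2 mm as the bar leaves a detent and drops as it clicks in.
- post_mid (a point): Loose bystander: steel post 13 mm thick, 75 mm tall, on a round base 32 mm wide, standing beside the changer on the robot's side; this point is 40 mm up its axis.
- driver: Loose bystander: screwdriver with a black handle, 180 mm long, lying on the table beyond the changer; origin under its middle.
- hex_key: Loose bystander: L-shaped steel hex key, 95 by 30 mm, 5 mm thick, lying on the robot's side; origin under the middle of its long leg.
- spare_holder: Loose bystander: spare square absorber holder, 44 by 44 by 6 mm, lying flat beyond the changer; origin under its middle.

How it is judged:
On the way, in this order (a step that is already met when the one before it is completed fails the run):
1. the filter bar is back at its home stop (value of joint filter_bar below 0.003 m), for 0.2 s.
2. the filter bar has come out to the third detent (value of joint filter_bar between 0.069 and 0.075 m), for 0.2 s.
At the end, for the whole second after the job is handed in: The filter bar rests seated in the third detent: travel 72 mm, within 2 mm, at rest (value of joint filter_bar between 0.07 and 0.074 m and velocity of joint filter_bar between -0.005 and 0.005 m/s); the robot touches nothing.
It fails at once if the bar ran past the third detent, half-way to the fourth or farther (value of joint filter_bar above 0.084 m).
It fails at once if the lever was pinched (fingers on its opposite halves at once) (contact force between the fingers and filter_bar_c0 above 1 N and contact force between the fingers and filter_bar_c1 above 1 N).
It fails at once if a loose bystander was moved by more than 15 mm, or lifted (distance of any of post_mid, driver, hex_key, spare_holder from where it was at the start of the episode above 0.015 m).
It also fails if it takes over 58 s, if anything falls off the work surface, if the arm or the gripper's body presses on something with over 40 N, if the wrist force passes 120 N, or if a joint passes its speed limit or range.

## Working session

There is one attempt and no reset: what is moved stays moved. The work goes in short steps, Python scripts to look and compute and a shell command to move; the robot and the scene stay as the last step left them, time stands still between calls to the robot, and variables do not carry over. Pictures are saved under pics/ and viewed, and the job is handed in when it is done.

```bash
mkdir -p pics
cat > h.py <<'E'
import numpy as np,cv2
from workcell import get_obs,capture
def snap(n,tag):
    d=capture(n); cv2.imwrite(f'pics/{tag}.png',cv2.cvtColor(d['frame'],cv2.COLOR_RGB2BGR)); np.savez(f'pics/{tag}.npz',**d); return d
def cam(d):
    R=cv2.Rodrigues(np.array(d['rvec'],float))[0]; t=np.array(d['tvec'],float).ravel(); return R,t
def ray(d,u,v):
    R,t=cam(d); return -R.T@t, R.T@np.linalg.solve(d['mtx'],[u,v,1.])
def plane(d,u,v,z):
    c,r=ray(d,u,v); return c+r*(z-c[2])/r[2]
def dep(d,u,v):
    c,r=ray(d,u,v); return c+r*d['depth'][int(v),int(u)]
def proj(d,P):
    return cv2.projectPoints(np.array(P,float).reshape(-1,1,3),np.array(d['rvec'],float),np.array(d['tvec'],float),d['mtx'],None)[0].reshape(-1,2)
E
python3 - <<'E'
from h import *
for n in ['scene','side']:
    d=snap(n,n+'0'); R,t=cam(d); print(n,-R.T@t)
o=get_obs();print(o)
E
```

```text
scene [ 1.23793367 -0.13673462  0.71998551]
side [ 0.49703063 -0.64794576  0.69563621]
{'time': 0.1, 'joints': array([-1.30611946e+00,  2.21155574e-01,  1.52750246e+00, -8.59898085e-07,
        1.39467829e+00, -1.26118153e-01]), 'joint_velocities': array([-0.00195388, -0.00088751, -0.00222856, -0.00114665, -0.00083828,
        0.00057132]), 'joint_efforts': array([ 3.19489282e-04, -4.98244965e+01, -3.90546548e+01, -1.13778599e-04,
        5.77953528e-03, -6.23165647e-06]), 'tool_pos': array([ 0.23792065, -0.57735988,  0.23030043]), 'eef_rot': array([ 2.00768074,  0.39917078, -2.00792952]), 'wrist_force': array([-0.19459285,  0.01226327, -0.21635068]), 'wrist_torque': array([0.01120531, 0.02403436, 0.01441623]), 'gripper_width': 0.08543940714978085}
```

View pics/scene0.png

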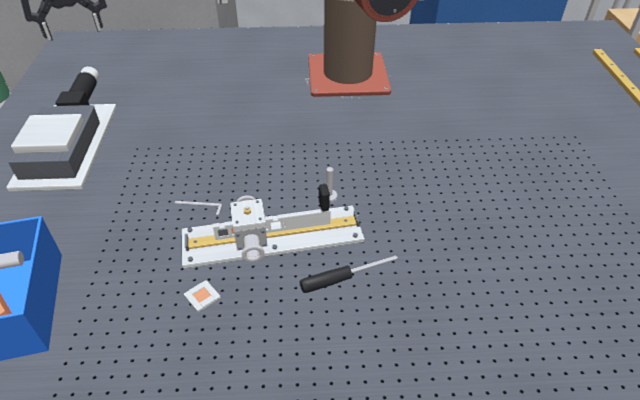

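View pics/side0.png

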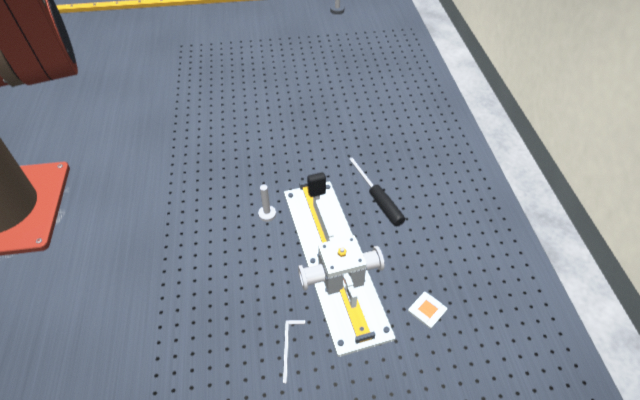

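Scene view: changer plate spans (182,262)–(363,240), lever at (325,197), housing at (248,212), post just behind the lever at (331,182). Side view: lever at (317,185), plunger (341,252), post (266,205). Zooming in for measurement.

Run:
```python
from h import *
a=cv2.imread('pics/side0.png')[150:370,220:460]; cv2.imwrite('pics/sz.png',cv2.resize(a,None,fx=2.7,fy=2.7,interpolation=cv2.INTER_CUBIC))
a=cv2.imread('pics/scene0.png')[150:320,160:420]; cv2.imwrite('pics/cz.png',cv2.resize(a,None,fx=3,fy=3,interpolation=cv2.INTER_CUBIC))
for n in ['side0','scene0']:
    d=dict(np.load(f'pics/{n}.npz')); f=d['frame'].astype(int)
    mx=f.max(2); P=np.zeros(f.shape)
    # world pts from depth
    v,u=np.mgrid[0:400,0:640]; R,t=cam(d)
    c=np.stack([u,v,np.ones_like(u)],-1)@np.linalg.inv(d['mtx']).T*d['depth'][...,None]
    W=(c-t)@R
    box=(W[...,0]>.3)&(W[...,0]<.9)&(abs(W[...,1]+.1)<.4)
    plate=box&(W[...,2]>.004)&(W[...,2]<.016)&(f.min(2)>150)
    k,l,s,ce=cv2.connectedComponentsWithStats(plate.astype(np.uint8))
    i=1+np.argmax(s[1:,4]); p=W[l==i]
    r=cv2.minAreaRect((p[:,:2]*1000).astype(np.float32)); print(n,'plate',r, cv2.boxPoints(r).round(), len(p), p[:,2].mean())
    lev=box&(W[...,2]>.055)&(W[...,2]<.13)&(mx<60)
    k,l,s,ce=cv2.connectedComponentsWithStats(lev.astype(np.uint8))
    for i in range(1,k):
        if s[i,4]>40: q=W[l==i]; print('lever',s[i],q.min(0),q.max(0)); top=q[q[:,2]>.102]; print('top',len(top),np.median(top,0) if len(top) else '')
```

```text
side0 plate ((595.0846557617188, -295.1885070800781), (90.53390502929688, 124.7139892578125), 8.312224388122559) [[ 541. -240.]
 [ 559. -363.]
 [ 649. -350.]
 [ 631. -227.]] 2911 0.009916794516835562
lever [308 178  18  18 250] [ 0.55134694 -0.10693926  0.06724724] [ 0.58037894 -0.09820137  0.10700124]
top 34 [ 0.56370724 -0.10360246  0.10355862]
scene0 plate ((596.2408447265625, -118.04049682617188), (39.21393966674805, 190.41493225097656), 8.34213924407959) [[ 563.  -27.]
 [ 591. -215.]
 [ 629. -209.]
 [ 602.  -21.]] 1596 0.011071762465620904
lever [318 186  11  25 168] [ 0.55645077 -0.10599262  0.06586759] [ 0.58522263 -0.08904158  0.10949972]
top 35 [ 0.57454303 -0.10146577  0.10505471]
```

View pics/sz.png

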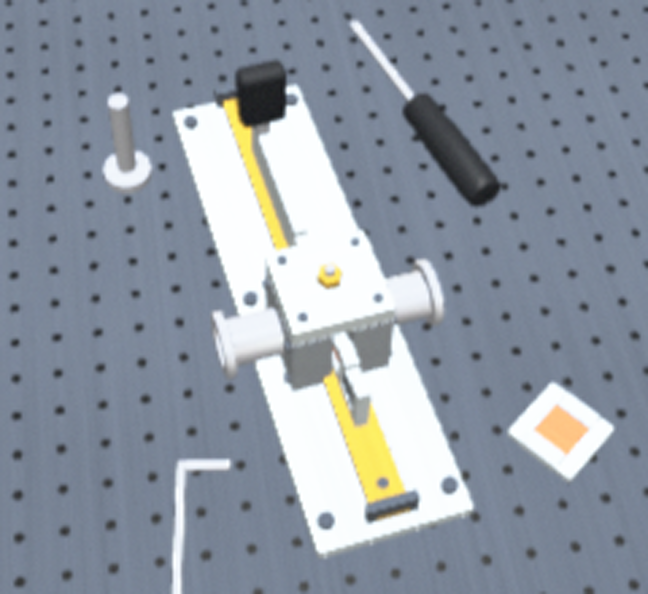

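View pics/cz.png

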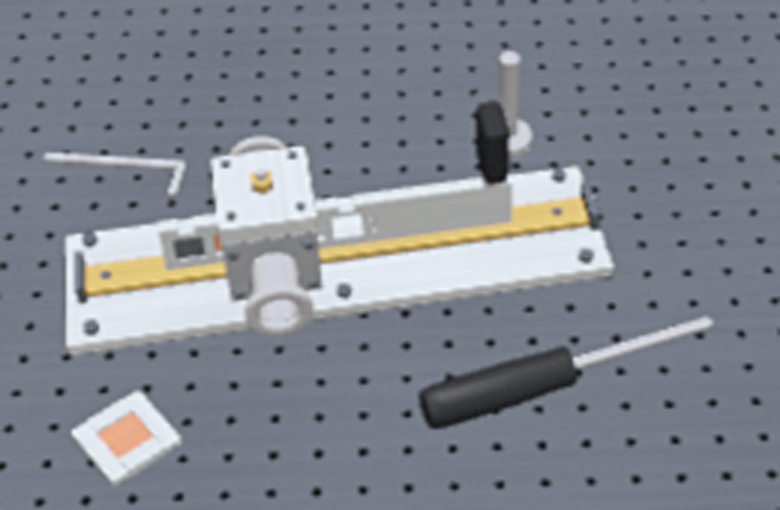

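Run:
```python
from h import *
s=dict(np.load('pics/side0.npz')); c=dict(np.load('pics/scene0.npz'))
S=lambda u,v,z:plane(s,u/2.7+220,v/2.7+150,z)
C=lambda u,v,z:plane(c,u/3+160,v/3+150,z)
cs=[S(472,508,.01),S(321,553,.005),S(174,112,.01),S(298,86,.01)]
cc=[C(68,348,.01),C(67,236,.01),C(580,168,.01),C(612,270,.01)]
for q in cs+cc: print(q.round(4))
for q in (cs,cc):
    q=np.array(q)[:,:2]; m1=(q[0]+q[1])/2; m2=(q[2]+q[3])/2; d=(m2-m1); L=np.linalg.norm(d); d/=L
    print('len',L,'w',np.linalg.norm(q[0]-q[1]),np.linalg.norm(q[2]-q[3]),'yaw',np.degrees(np.arctan2(-d[0],d[1])),'orig',m1+d*.125)
print('plunger',S(331,268,.087),C(262,175,.087))
print('htop corners',[x.round(4) for x in [S(268,262,.074),S(358,236,.074),S(393,318,.074),S(300,337,.074)]])
print('lever top s',[x.round(4) for x in [S(237,76,.106),S(279,64,.106),S(285,84,.106),S(243,94,.106)]])
print('lever top c',[x.round(4) for x in [C(477,106,.106),C(499,102,.106),C(507,122,.106),C(482,124,.106)]])
print('post',S(118,100,.075),C(509,57,.075), 'base',S(127,172,.0))
print('driver',S(352,22,.005),S(484,192,.01))
```

```text
[ 0.6481 -0.3497  0.01  ]
[ 0.5624 -0.3607  0.005 ]
[ 0.5134 -0.0367  0.01  ]
[ 0.6018 -0.0249  0.01  ]
[ 0.65  -0.348  0.01 ]
[ 0.5595 -0.3615  0.01  ]
[ 0.5132 -0.0345  0.01  ]
[ 0.6034 -0.0234  0.01  ]
len 0.32789093567735805 w 0.08648695585655704 0.08921894130567277 yaw 8.355351118618863 orig [ 0.58709214 -0.2315307 ]
len 0.3290883851977455 w 0.0915235273888352 0.09093490196928768 yaw 8.116702426752985 orig [ 0.58712435 -0.23100334]
plunger [ 0.58713886 -0.23345327  0.087     ] [ 0.58923509 -0.23085669  0.087     ]
htop corners [array([ 0.5542, -0.2153,  0.074 ]), array([ 0.6084, -0.2047,  0.074 ]), array([ 0.6173, -0.2625,  0.074 ]), array([ 0.5646, -0.2671,  0.074 ])]
lever top s [array([ 0.5517, -0.0986,  0.106 ]), array([ 0.5784, -0.0923,  0.106 ]), array([ 0.5796, -0.1094,  0.106 ]), array([ 0.5534, -0.1138,  0.106 ])]
lever top c [array([ 0.5561, -0.1042,  0.106 ]), array([ 0.5532, -0.091 ,  0.106 ]), array([ 0.5709, -0.0873,  0.106 ]), array([ 0.5719, -0.102 ,  0.106 ])]
post [ 0.47794946 -0.0795872   0.075     ] [ 0.47559134 -0.07982459  0.075     ] base [ 0.47731976 -0.07708597  0.        ]
driver [0.65198733 0.03755702 0.005     ] [ 0.70835171 -0.13588582  0.01      ]
```

```bash
cat >> h.py <<'E'
O=np.array([.587,-.2313]); yaw=np.radians(8.25)
ex=np.array([np.cos(yaw),np.sin(yaw)]); ey=np.array([-np.sin(yaw),np.cos(yaw)])
def ch(p): r=np.array(p)[:2]-O; return np.array([r@ex,r@ey])*1000
def toolstep(o,tx,ty,tz):
    """mm in tool axes from tool_pos to changer point (mm), z in mm"""
    p=np.append(O+ex*tx/1000+ey*ty/1000,tz/1000); R=cv2.Rodrigues(np.array(o['eef_rot']))[0]
    return R.T@(p-o['tool_pos'])*1000
def st():
    o=get_obs(); R=cv2.Rodrigues(np.array(o['eef_rot']))[0]
    print('t',o['time'],'ch',ch(o['tool_pos']).round(2),'z',round(o['tool_pos'][2]*1000,2),'F ch',(o['wrist_force'][:2]@np.c_[ex,ey]).round(2),'Fz',round(o['wrist_force'][2],2),'w',o['gripper_width'])
    print('toolaxes in ch deg: y',np.degrees(np.arctan2(R[:2,1]@ey,R[:2,1]@ex)).round(2),'z',np.degrees(np.arctan2(R[:2,2]@ey,R[:2,2]@ex)).round(2),'x',R[:,0].round(3)); return o
E
python3 - <<'E'
from h import *
o=st(); print(toolstep(o,0,185,150)); print(np.linalg.norm(o['tool_pos'][:2]),o['tool_pos'])
d=capture('wrist');print(d['mtx'][0])
E
```

```text
t 0.1 ch [-395.12 -292.39] z 230.3 F ch [-0.19  0.04] Fz -0.22 w 0.08543940714978085
toolaxes in ch deg: y -75.86 z -165.86 x [-0.     0.002 -1.   ]
[  81.04333047 -366.25111354 -499.7627101 ]
0.6244602977125323 [ 0.23792065 -0.57735988  0.23030043]
[305.66768108   0.         320.77808231]
```

```bash
python3 -m pendant '[[0,0,0,-0.1655,255],[0,0,0,-0.1655,255],[0,0,0,-0.1655,255],[0,0,0,-0.1655,255],[0,0,0,-0.1655,255],[0,0,0,-0.1655,255],[0,0,0,-0.1655,255],[0,0,0,-0.1655,255]]' 20
python3 - <<'E'
from h import *
o=st(); print(toolstep(o,0,180,170),o['joints'])
E
```

```text
time: 1.15
tool_pos: [0.238, -0.5776, 0.2308]
eef_rot: [1.099, 1.277, -1.098]
wrist_force: [0.4, -0.8, 0.5]
gripper_width: -0.0001
t 1.15 ch [-395.09 -292.65] z 230.8 F ch [ 0.25 -0.81] Fz 0.45 w -0.0001325201538916478
toolaxes in ch deg: y 0.31 z -89.69 x [-0.     0.001 -1.   ]
[  61.1803793   397.66298794 -470.43252356] [-1.30612294e+00  2.20751353e-01  1.52702431e+00  2.79722470e-05
  1.39468027e+00 -1.45557506e+00]
```

```bash
python3 -m pendant '[[0,33.2,-39.5,0,255],[0,33.2,-39.5,0,255],[0,33.2,-39.5,0,255],[0,33.2,-39.5,0,255],[0,33.2,-39.5,0,255],[0,33.2,-39.5,0,255],[0,33.2,-39.5,0,255],[0,33.2,-39.5,0,255],[10,33.2,-39.5,0,255],[15,33.2,-39.5,0,255],[15,33.2,-39.5,0,255],[15,33.2,-39.5,0,255]]'; python3 -m pendant '[[0,0,0,0,255],[0,0,0,0,255]]'
python3 - <<'E'
from h import *
o=st(); print(toolstep(o,0,185,78),o['joints'])
for n in ['side','scene']:
    d=snap(n,n+'1'); print(proj(d,o['tool_pos']))
a=cv2.imread('pics/side1.png')[100:300,220:420]; b=cv2.imread('pics/scene1.png')[80:280,200:440]
cv2.imwrite('pics/z1.png',cv2.hconcat([cv2.resize(a,(400,400)),cv2.resize(b,(400,400))]))
E
```

```text
time: 2.65
tool_pos: [0.5649, -0.05, 0.1757]
eef_rot: [1.102, 1.274, -1.102]
wrist_force: [-0.3, -0.4, -0.9]
gripper_width: 0.0
time: 2.9
tool_pos: [0.564, -0.0516, 0.176]
eef_rot: [1.101, 1.275, -1.103]
wrist_force: [-0.6, -0.5, -0.4]
gripper_width: -0.0002
t 2.9 ch [  3.06 181.14] z 175.99 F ch [-0.7 -0.4] Fz -0.36 w -0.0001924240557392023
toolaxes in ch deg: y 0.05 z -89.95 x [-0.001 -0.    -1.   ]
[97.98940584 -2.96675262 -3.87940794] [-2.30145351e-01  1.27755356e-01  1.73820596e+00 -5.23243624e-04
  1.27645511e+00 -3.74835575e-01]
[[310.78507138 126.07606509]]
[[350.71149374 156.40873118]]
```

View pics/z1.png

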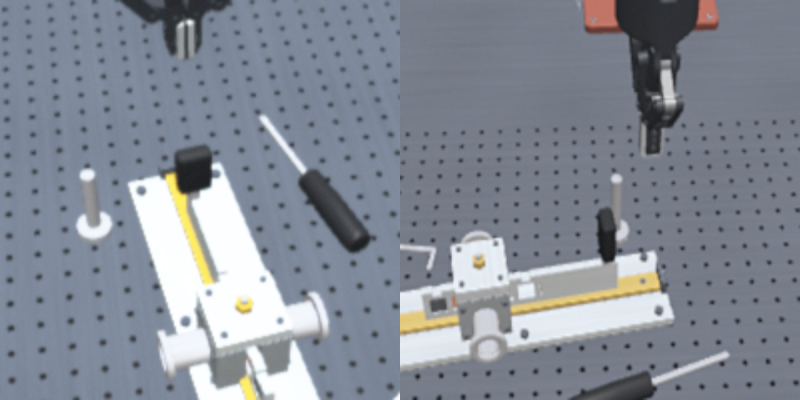

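The closed fingertips sit beyond the lever in +y, clear of the post and 176 mm up. Descending.

```bash
python3 -m pendant '[[20,-1,0,0,255],[20,-1,0,0,255],[20,-1,0,0,255],[20,0,0,0,255],[18,0,0,0,255],[0,0,0,0,255]]'
python3 - <<'E'
from h import *
o=st()
E
python3 -m pendant '[[0,0,8,0,255],[0,0,8,0,255],[0,0,8,0,255],[0,0,4,0,255],[0,0,4,0,255]]'
python3 - <<'E'
from h import *
o=st()
E
```

```text
time: 3.75
tool_pos: [0.56, -0.0525, 0.0769]
eef_rot: [1.103, 1.276, -1.105]
wrist_force: [0.4, 0.2, 0.3]
gripper_width: 0.0001
t 3.75 ch [ -1.03 180.8 ] z 76.95 F ch [0.41 0.12] Fz 0.3 w 8.913095487120276e-05
toolaxes in ch deg: y -0.07 z -90.07 x [-0.003  0.001 -1.   ]
time: 4.38
tool_pos: [0.5663, -0.0839, 0.0786]
eef_rot: [1.103, 1.273, -1.102]
wrist_force: [0.5, 2.5, 1.1]
gripper_width: 0.0001
t 4.375 ch [  0.69 148.88] z 78.63 F ch [0.88 2.41] Fz 1.07 w 0.00014693574880412176
toolaxes in ch deg: y 0.01 z -89.99 x [ 0.001  0.    -1.   ]
```

```bash
python3 -m pendant '[[0,0,5,0,255],[0,0,5,0,255],[0,0,5,0,255],[0,0,5,0,255],[0,0,5,0,255],[0,0,5,0,255],[0,0,3,0,255]]'
python3 - <<'E'
from h import *
o=st()
E
python3 -m pendant '[[0,0,2,0,255],[0,0,2,0,255]]'
python3 - <<'E'
from h import *
o=st()
E
python3 -m pendant '[[0,0,2,0,255],[0,0,0,0,255]]'
python3 - <<'E'
from h import *
o=st()
E
```

```text
time: 5.25
tool_pos: [0.5705, -0.1168, 0.0781]
eef_rot: [1.102, 1.274, -1.103]
wrist_force: [-1.8, 1.8, -0.8]
gripper_width: 0.0001
t 5.25 ch [6.0000e-02 1.1569e+02] z 78.06 F ch [-1.52  2.03] Fz -0.84 w 0.00013499576779586175
toolaxes in ch deg: y -0.01 z -90.01 x [-0.001 -0.    -1.   ]
time: 5.5
tool_pos: [0.5713, -0.1207, 0.0783]
eef_rot: [1.102, 1.273, -1.103]
wrist_force: [-0.1, 0.1, 0.3]
gripper_width: 0.0002
t 5.5 ch [  0.35 111.69] z 78.28 F ch [-0.1  0.1] Fz 0.27 w 0.00018077715722470542
toolaxes in ch deg: y 0.0 z -90.0 x [ 0. -0. -1.]
time: 5.75
tool_pos: [0.5718, -0.1227, 0.0786]
eef_rot: [1.103, 1.273, -1.102]
wrist_force: [-0.1, 0.2, -0.1]
gripper_width: -0.0
t 5.75 ch [  0.57 109.68] z 78.55 F ch [-0.08  0.24] Fz -0.14 w -3.891613568115545e-05
toolaxes in ch deg: y -0.01 z -90.01 x [ 0.001 -0.    -1.   ]
```

```bash
python3 -m pendant '[[0,0,1,0,255],[0,0,1,0,255]]';python3 -m pendant '[[0,0,1,0,255],[0,0,1,0,255]]'
python3 - <<'E'
from h import *
o=st()
for n in ['side','scene']:
    d=snap(n,n+'2')
a=cv2.imread('pics/side2.png')[150:350,220:420]; b=cv2.imread('pics/scene2.png')[100:300,180:380]
cv2.imwrite('pics/z2.png',cv2.hconcat([cv2.resize(a,(400,400)),cv2.resize(b,(400,400))]))
E
```

```text
time: 6.0
tool_pos: [0.5718, -0.1233, 0.0784]
eef_rot: [1.104, 1.275, -1.102]
wrist_force: [-1.5, 7.7, 3.1]
gripper_width: 0.0002
time: 6.25
tool_pos: [0.5718, -0.1234, 0.0784]
eef_rot: [1.105, 1.278, -1.101]
wrist_force: [-1.8, 13.2, 5.7]
gripper_width: -0.0001
t 6.25 ch [  0.42 108.94] z 78.44 F ch [ 0.13 13.31] Fz 5.66 w -9.393363123589661e-05
toolaxes in ch deg: y 0.01 z -89.99 x [-0.001  0.005 -1.   ]
```

View pics/z2.png

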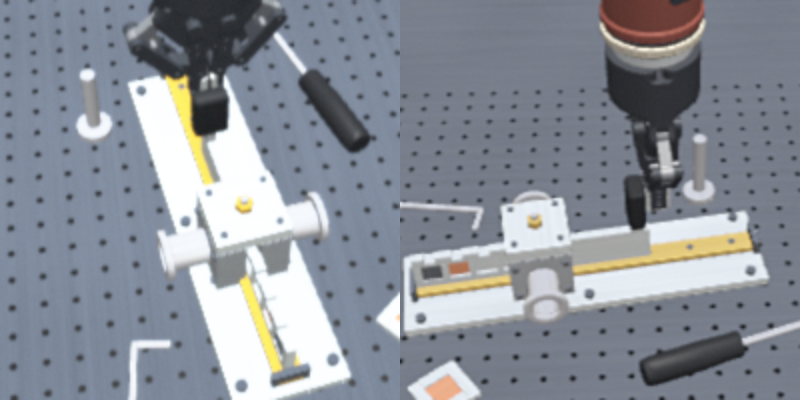

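Bar is hard against the home stop (13 N reaction at the expected 109 mm). The picture shows the lever near mid-plate with the bar's tail at the −y end. Lifting over to the −y side.

```bash
python3 -m pendant '[[0,0,-6,0,255],[0,0,-8,0,255],[-15,0,0,0,255],[-25,0,0,0,255],[-20,0,0,0,255],[0,0,16,0,255],[0,0,25,0,255],[0,0,22,0,255],[0,0,0,0,255]]'
python3 - <<'E'
from h import *
o=st(); print(toolstep(o,0,55,79))
E
```

```text
time: 7.48
tool_pos: [0.5787, -0.1773, 0.1372]
eef_rot: [1.104, 1.274, -1.106]
wrist_force: [0.1, -0.9, 0.7]
gripper_width: 0.0
t 7.475 ch [-0.46 54.59] z 137.23 F ch [-0.07 -0.87] Fz 0.75 w 1.7077298537457216e-05
toolaxes in ch deg: y -0.18 z -90.18 x [-0.001  0.    -1.   ]
[58.22748434  0.531121   -0.38594658]
```

```bash
python3 -m pendant '[[15,0,0,0,255],[15,0,0,0,255],[15,0,0,0,255],[13,0,0,0,255],[0,0,0,0,255]]'
python3 - <<'E'
from h import *
o=st()
for n in ['side','scene']:
    d=snap(n,n+'3')
a=cv2.imread('pics/side3.png')[150:350,220:420]; b=cv2.imread('pics/scene3.png')[100:300,180:380]
cv2.imwrite('pics/z3.png',cv2.hconcat([cv2.resize(a,(400,400)),cv2.resize(b,(400,400))]))
E
```

```text
time: 8.1
tool_pos: [0.5781, -0.174, 0.0785]
eef_rot: [1.102, 1.277, -1.103]
wrist_force: [-1.2, 0.1, 0.2]
gripper_width: 0.0002
t 8.1 ch [-0.62 57.97] z 78.49 F ch [-1.17  0.24] Fz 0.16 w 0.00016334708492625848
toolaxes in ch deg: y 0.02 z -89.98 x [-0.003  0.001 -1.   ]
```

View pics/z3.png

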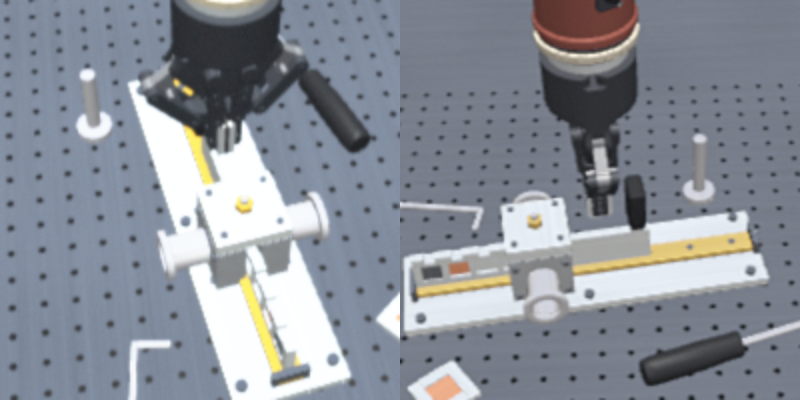

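Fingers are in the gap between housing and lever, free of both; lever still at home. Pushing out in small steps.

```bash
python3 -m pendant '[[0,0,0,0,255],[0,0,-4,0,255],[0,0,-4,0,255],[0,0,-2,0,255],[0,0,0,0,255]]'
python3 - <<'E'
from h import *
o=st()
E
python3 -m pendant '[[0,0,-2,0,255],[0,0,-1,0,255],[0,0,0,0,255]]'
python3 - <<'E'
from h import *
o=st()
E
python3 -m pendant '[[0,0,-1,0,255],[0,0,-1,0,255],[0,0,0,0,255]]'
python3 - <<'E'
from h import *
o=st()
E
```

```text
time: 8.82
tool_pos: [0.5777, -0.1646, 0.0803]
eef_rot: [1.102, 1.274, -1.102]
wrist_force: [-0.1, -0.1, 0.1]
gripper_width: 0.0
t 8.825 ch [ 0.36 67.37] z 80.34 F ch [-0.12 -0.11] Fz 0.06 w 3.3956108167511594e-05
toolaxes in ch deg: y 0.02 z -89.98 x [-0.  0. -1.]
time: 9.2
tool_pos: [0.5772, -0.1618, 0.0803]
eef_rot: [1.102, 1.274, -1.102]
wrist_force: [-0.5, 0.0, -0.5]
gripper_width: 0.0001
t 9.2 ch [ 0.32 70.14] z 80.25 F ch [-0.48  0.07] Fz -0.5 w 6.54683881868384e-05
toolaxes in ch deg: y 0.0 z -90.0 x [-0.  0. -1.]
time: 9.57
tool_pos: [0.5771, -0.1605, 0.0803]
eef_rot: [1.102, 1.273, -1.103]
wrist_force: [0.7, -4.2, -1.2]
gripper_width: 0.0001
t 9.575 ch [ 0.34 71.44] z 80.33 F ch [ 0.05 -4.27] Fz -1.24 w 0.0001017282805203208
toolaxes in ch deg: y -0.01 z -90.01 x [ 0.    -0.001 -1.   ]
```

```bash
python3 -m pendant '[[0,0,-2,0,255],[0,0,-3,0,255],[0,0,-3,0,255],[0,0,-3,0,255],[0,0,-3,0,255],[0,0,-3,0,255],[0,0,-3,0,255],[0,0,-3,0,255],[0,0,-3,0,255],[0,0,-3,0,255]]'
python3 - <<'E'
from h import *
o=st()
E
python3 -m pendant '[[0,0,-3,0,255],[0,0,-3,0,255],[0,0,-3,0,255],[0,0,-3,0,255],[0,0,-3,0,255],[0,0,-3,0,255],[0,0,-2,0,255],[0,0,0,0,255]]'
python3 - <<'E'
from h import *
o=st()
E
```

```text
time: 10.82
tool_pos: [0.5729, -0.1315, 0.0803]
eef_rot: [1.102, 1.273, -1.103]
wrist_force: [0.3, -2.1, -0.4]
gripper_width: -0.0
t 10.825 ch [  0.34 100.84] z 80.29 F ch [ 0.03 -2.08] Fz -0.36 w -3.6842758977191334e-05
toolaxes in ch deg: y -0.01 z -90.01 x [ 0. -0. -1.]
time: 11.82
tool_pos: [0.57, -0.1118, 0.0803]
eef_rot: [1.102, 1.273, -1.103]
wrist_force: [0.3, -3.9, -2.5]
gripper_width: -0.0002
t 11.825 ch [  0.37 120.72] z 80.34 F ch [-0.3  -3.86] Fz -2.51 w -0.0002345925847004075
toolaxes in ch deg: y 0.0 z -90.0 x [ 0.    -0.001 -1.   ]
```

```bash
python3 -m pendant '[[0,0,-2,0,255],[0,0,-2,0,255],[0,0,-3,0,255],[0,0,-3,0,255],[0,0,-3,0,255],[0,0,-2,0,255],[0,0,-2,0,255],[0,0,0,0,255]]'
python3 - <<'E'
from h import *
o=st()
E
python3 -m pendant '[[0,0,-1,0,255],[0,0,0,0,255]]'
python3 - <<'E'
from h import *
o=st()
E
python3 -m pendant '[[0,0,-1,0,255],[0,0,0,0,255]]'
python3 - <<'E'
from h import *
o=st()
E
```

```text
time: 12.82
tool_pos: [0.5675, -0.0941, 0.0803]
eef_rot: [1.103, 1.274, -1.102]
wrist_force: [-0.2, -0.9, 0.5]
gripper_width: 0.0001
t 12.825 ch [  0.36 138.61] z 80.27 F ch [-0.3  -0.88] Fz 0.52 w 7.94484845347977e-05
toolaxes in ch deg: y 0.01 z -89.99 x [-0.     0.001 -1.   ]
time: 13.08
tool_pos: [0.5674, -0.0934, 0.0803]
eef_rot: [1.103, 1.274, -1.102]
wrist_force: [-0.1, 0.3, 0.3]
gripper_width: 0.0001
t 13.075 ch [  0.36 139.25] z 80.29 F ch [-0.02  0.27] Fz 0.28 w 0.00013193484824195058
toolaxes in ch deg: y 0.0 z -90.0 x [-0.  0. -1.]
time: 13.32
tool_pos: [0.5672, -0.0925, 0.0803]
eef_rot: [1.103, 1.274, -1.102]
wrist_force: [0.8, -0.3, 0.5]
gripper_width: -0.0001
t 13.325 ch [  0.33 140.16] z 80.29 F ch [ 0.73 -0.43] Fz 0.51 w -7.118251886264072e-05
toolaxes in ch deg: y -0.0 z -90.0 x [-0.  0. -1.]
```

```bash
python3 -m pendant '[[0,0,-1,0,255],[0,0,0,0,255]]'
python3 - <<'E'
from h import *
o=st()
E
python3 -m pendant '[[0,0,-1,0,255],[0,0,0,0,255],[0,0,0,0,255]]'
python3 - <<'E'
from h import *
o=st()
E
```

```text
time: 13.58
tool_pos: [0.5671, -0.0916, 0.0803]
eef_rot: [1.102, 1.274, -1.102]
wrist_force: [0.1, 0.3, 0.1]
gripper_width: 0.0002
t 13.575 ch [  0.32 141.16] z 80.28 F ch [0.12 0.33] Fz 0.12 w 0.00019663496117343425
toolaxes in ch deg: y 0.0 z -90.0 x [-0.  0. -1.]
time: 13.95
tool_pos: [0.567, -0.0906, 0.0803]
eef_rot: [1.102, 1.274, -1.102]
wrist_force: [0.1, -0.8, 0.3]
gripper_width: 0.0
t 13.95 ch [  0.36 142.09] z 80.32 F ch [-0.01 -0.86] Fz 0.27 w 1.4868892899764711e-05
toolaxes in ch deg: y 0.0 z -90.0 x [ 0. -0. -1.]
```

```bash
python3 -m pendant '[[0,0,-1,0,255],[0,0,0,0,255],[0,0,0,0,255]]'
python3 - <<'E'
from h import *
o=st()
E
```

```text
time: 14.32
tool_pos: [0.5668, -0.0896, 0.0803]
eef_rot: [1.103, 1.274, -1.102]
wrist_force: [-0.4, -0.3, 0.8]
gripper_width: 0.0001
t 14.325 ch [  0.35 143.1 ] z 80.3 F ch [-0.41 -0.25] Fz 0.84 w 0.00013254169907805002
toolaxes in ch deg: y -0.0 z -90.0 x [ 0.  0. -1.]
```

```bash
python3 -m pendant '[[0,0,4,0,255],[0,0,10,0,255],[0,0,10,0,255],[-15,0,0,0,255],[-25,0,0,0,255],[-30,0,0,0,255],[-40,0,0,0,255],[0,0,25,0,255],[0,0,40,0,255],[0,0,40,0,255],[0,0,0,0,255]]'
python3 - <<'E'
from h import *
o=st()
for n in ['side','scene']:
    d=snap(n,n+'4'); f=d['frame'].astype(int)
    v,u=np.mgrid[0:400,0:640]; R,t=cam(d)
    W=(np.stack([u,v,np.ones_like(u)],-1)@np.linalg.inv(d['mtx']).T*d['depth'][...,None]-t)@R
    r=W[...,:2]-O; X=r@ex; Y=r@ey; Z=W[...,2]
    m=(abs(X)<.025)&(Y>.08)&(Y<.21)&(Z>.056)&(Z<.112)&(f.max(2)<75)
    print(n,m.sum(),'Y pct',np.percentile(Y[m],[2,25,50,75,98]).round(4),'X',np.percentile(X[m],[2,98]).round(4))
    for tr in (.066,.072,.078): 
        p=[np.append(O+ex*a+ey*(.09+tr+b),.106) for a in(-.015,.015) for b in(-.008,.008)]
        print(tr,proj(d,p).round(1).tolist())
a=cv2.imread('pics/side4.png')[150:250,260:360]; b=cv2.imread('pics/scene4.png')[160:260,290:390]
cv2.imwrite('pics/z4.png',cv2.hconcat([cv2.resize(a,(400,400)),cv2.resize(b,(400,400))]))
E
```

```text
time: 15.7
tool_pos: [0.5855, -0.2201, 0.1915]
eef_rot: [1.105, 1.271, -1.105]
wrist_force: [-0.4, 0.5, -0.4]
gripper_width: 0.0001
t 15.7 ch [ 0.16 11.34] z 191.5 F ch [-0.28  0.57] Fz -0.37 w 0.00014498035173153096
toolaxes in ch deg: y -0.18 z -90.18 x [ 0.001 -0.001 -1.   ]
side 114 Y pct [0.1516 0.1529 0.1537 0.1547 0.1609] X [-0.0166  0.0056]
0.066 [[306.4, 173.1], [303.9, 166.5], [323.8, 169.4], [321.1, 162.9]]
0.072 [[305.5, 170.6], [303.0, 164.0], [322.8, 167.0], [320.1, 160.5]]
0.078 [[304.5, 168.1], [302.1, 161.6], [321.8, 164.5], [319.1, 158.1]]
scene 247 Y pct [0.1523 0.1545 0.1584 0.1629 0.1673] X [-0.0105  0.0144]
0.066 [[328.5, 183.1], [337.3, 182.0], [332.0, 194.4], [341.0, 193.2]]
0.072 [[331.8, 182.7], [340.6, 181.6], [335.4, 193.9], [344.3, 192.8]]
0.078 [[335.1, 182.3], [343.9, 181.1], [338.7, 193.5], [347.7, 192.3]]
```

View pics/z4.png

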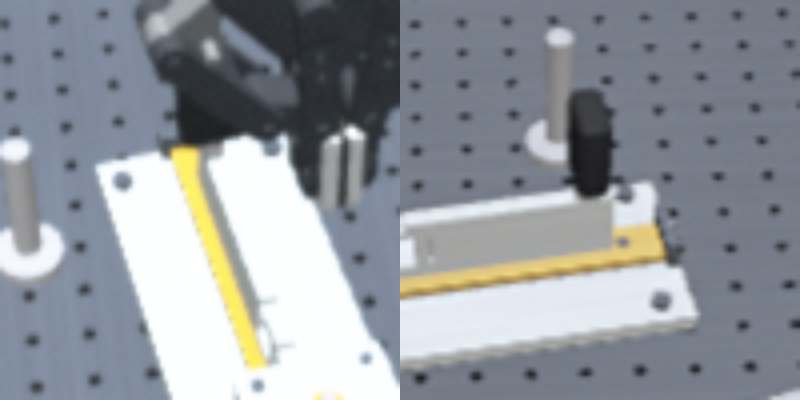

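View pics/side4.png

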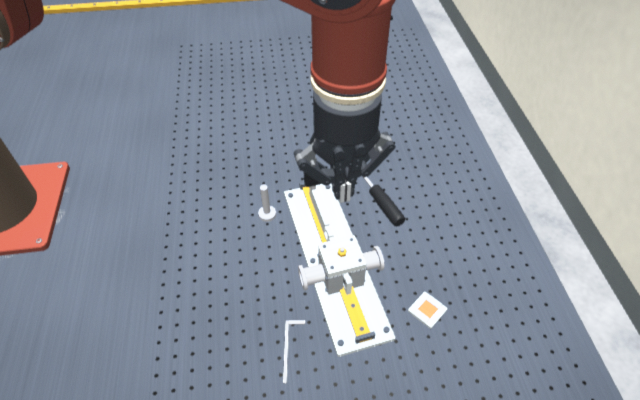

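View pics/scene4.png

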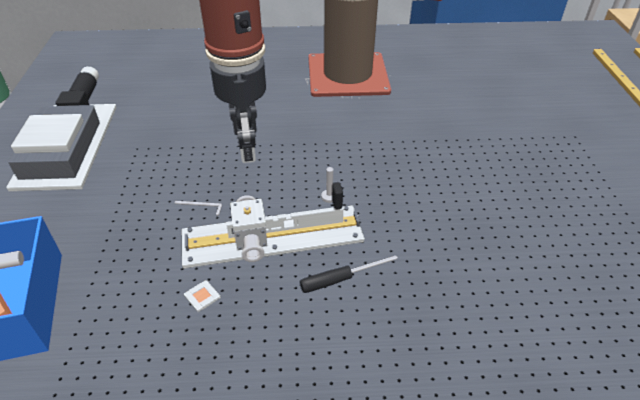

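Scene view: lever now at about (338,195), matching the projection for 72 mm; bystanders unchanged. Comparing quantitatively with the home pictures.

Run:
```python
from h import *
def meas(d,n,lo,hi):
    f=d['frame'].astype(int); v,u=np.mgrid[0:400,0:640]; R,t=cam(d)
    W=(np.stack([u,v,np.ones_like(u)],-1)@np.linalg.inv(d['mtx']).T*d['depth'][...,None]-t)@R
    r=W[...,:2]-O; X=r@ex; Y=r@ey; Z=W[...,2]
    m=(abs(X)<.017)&(Y>lo)&(Y<hi)&(Z>.066)&(Z<.1)&(f.max(2)<75)
    mm=m&(X>.008) if 'scene' in n else m&(Y<np.median(Y[m])+.002)
    print(n,m.sum(),'Yface',np.median(Y[m]).round(4), 'lo/hi',np.percentile(Y[mm],[5,50,95]).round(4))
    # grey bar end: silver pixel edge of the bar side x=+4mm, z .03..05
    b=(abs(X-.004)<.005)&(Z>.025)&(Z<.047)&(Y>.03)&(Y<.21)
    if b.sum(): print('   bar end Y',np.percentile(Y[b],[98,100]).round(4),b.sum())
for n in ['scene0','side0']: meas(dict(np.load(f'pics/{n}.npz')),n,.1,.17)
for n in ['scene3','side2']: meas(dict(np.load(f'pics/{n}.npz')),n,.079,.1)
for n in ['scene4','side4']: meas(dict(np.load(f'pics/{n}.npz')),n,.14,.19)
for n in ['scene0','scene2','scene3','scene4']:
    a=cv2.imread(f'pics/{n}.png')[185:235,222:282]; cv2.imwrite(f'pics/pl_{n}.png',a)
cv2.imwrite('pics/pl.png',cv2.hconcat([cv2.resize(cv2.imread(f'pics/pl_{n}.png'),None,fx=4,fy=4,interpolation=cv2.INTER_CUBIC) for n in ['scene0','scene3','scene4']]))
```

```text
scene0 131 Yface 0.1344 lo/hi [0.1293 0.136  0.1419]
   bar end Y [0.1966 0.2015] 479
side0 213 Yface 0.1296 lo/hi [0.1278 0.1295 0.1311]
   bar end Y [0.0526 0.0527] 4
scene3 123 Yface 0.0875 lo/hi [0.0812 0.088  0.0952]
   bar end Y [0.1987 0.202 ] 322
side2 208 Yface 0.0814 lo/hi [0.0798 0.0813 0.0828]
scene4 138 Yface 0.158 lo/hi [0.153  0.1595 0.1667]
   bar end Y [0.1958 0.2016] 549
side4 114 Yface 0.1537 lo/hi [0.1519 0.1534 0.1551]
   bar end Y [0.0761 0.0763] 6
```

View pics/pl.png

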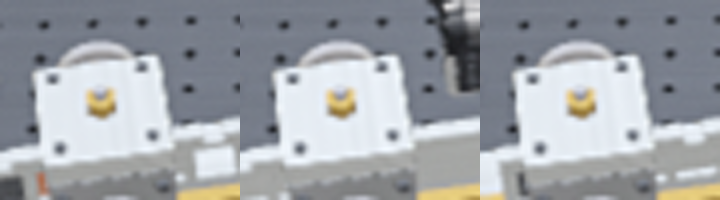

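Travel relative to the home pictures: 72.1 mm (side view), about 71.5 mm (scene view). That is inside the ±2 mm snap zone, and the plunger pin looks the same as at home. The arm is clear.

```bash
python3 -c "
from h import *
st()
from workcell import hand_in
print(hand_in())"
```

```text
t 15.8 ch [ 0.31 14.01] z 190.93 F ch [0.11 0.26] Fz 0.59 w 0.00012936343759215128
toolaxes in ch deg: y -0.06 z -90.06 x [ 0.  0. -1.]
the job is handed in; nothing more can be done
None
```

The third absorber should be in the beam: my last measurements put the filter bar in the third detent. I handed the job in at 15.8 s, and no verdict is reported.

**What I did:** with closed fingertips I pushed the lever's +y face until the bar hit its home stop. It had started near 48 mm. At the stop the reaction was 13 N, with the fingertips at the expected position. I then lifted over the lever, pushed its −y face out in small steps to the third detent, and backed off and up.

**Last checks:**
- **Travel:** measured from the home pictures, it is 72.1 mm in the side view and about 71.5 mm in the scene view.
- **Arm:** it stood clear at about z 190 mm with the wrist force near zero.
- **Loose items:** the post, screwdriver, hex key and spare holder look unmoved in the final pictures; I did not measure them.

**Weaker evidence:**
- **Click force:** I felt no clear rise in force at the third click. The fingertips reached the seated position at 143 mm with under 1 N, so seating rests on the pictures and the fingertip position.
- **Plunger pin:** it looked the same as at home, but the picture is too coarse to be sure of the 2 mm drop.

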